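Shut the tablet tub, take off its outer lid

TASK

The drain-tablet tub stands open beside its two lids, which are clipped together: pick the pair up by the outer lid's bar grip, set it on the tub and press down until the inner lid snaps fully home in the mouth, without the lids coming apart before that. Then lift the outer lid straight off on its own, leaving the inner lid shut on the tub, and finish while still holding it, level and still, with the whole lid over the mouth of the steel bowl and clear above its rim, ready for scrubbing. Do not shove the tub or the bowl about, and leave the scoop, brush and spray bottle alone.

Things in the scene. Friction and masses are not known exactly. Their poses are not given: they have to be found in the camera images.
- outer_lid: the grey outer lid: a deep cap, 112 mm across and 41 mm high, lying right way up on the slab at the start. Origin: centre of its lower edge; z up through its top. On its top stands a bar grip, 62 mm long (along the lid's x), 16 mm thick (along y), from 41 to 69 mm above the origin, clear on all sides. Weighs about 0.23 kg; with the inner lid clipped inside about 0.32 kg
- outer_grip (a point): point in the middle of the outer lid's bar grip, 57 mm above the lid's lower edge; axes as the lid's (x along the bar, y across it)
- inner_lid: the white inner lid, at the start hidden inside the outer lid and carried by it: a plug 82 mm across and 21.5 mm deep, tapered to 72 mm at its lower end, under a flange 100 mm across and 3 mm thick, with a mushroom button 22 mm across on top (37.5 mm high in all). Origin: centre of the plug's lower end, z up. Clipped in, its origin coincides with the outer lid's. Sprung tabs in the outer lid hold the button and let go at a pull of about 2.5 N
- canister: the drain-tablet tub: open round grey tub, 112 mm across and 132 mm high with its neck 96 mm across (103 mm at a bead near the top) and 26 mm high, standing loose on the slab, about 1.3 kg with its tablets. Origin: centre of its underside, z up. The inner lid is home when its flange lies on the rim: its origin is then 110.5 mm above the tub's, and the outer lid's lower edge, still on it, 110 mm above the tub's origin
- canister_mouth (a point): centre of the tub's mouth at rim height, 132 mm above its underside; the mouth is 85 mm wide. Three sprung tabs 7 mm below the rim snap in over the inner lid's plug: they first touch its taper when the lid stands about 12 mm too high, need a push of about 5 to 12 N and then hold it against a pull of about 8 N
- bowl: the stainless steel bowl, 230 mm across at the rim and 75 mm high, standing loose on the slab. Origin: centre of its underside, z up
- scoop: blue plastic hand scoop about 205 mm long, lying on the slab; to be left alone. Origin: underside, at the back of its pan
- brush: yellow scrubbing brush 150 x 52 x 46 mm, bristles down; to be left alone. Origin: centre of its underside
- spray_bottle: empty clear spray bottle, 72 mm across and 202 mm high, standing; to be left alone. Origin: centre of its underside

How it is judged:
On the way, in this order (a step that is already met when the one before it is completed fails the run):
1. the pair of lids is on the tub: inner lid home in the mouth, outer lid still down on it (z of inner_lid in the frame of canister below 0.1125 m and horizontal distance between inner_lid and canister below 0.005 m and angle between the z axis of inner_lid and the z axis of canister, either way round below 0.05 rad and z of outer_lid in the frame of inner_lid below 0.003 m), for 0.2 s.
2. the outer lid is lifted clear of the inner lid, which stays home (z of outer_lid in the frame of inner_lid above 0.04 m and z of inner_lid in the frame of canister below 0.1125 m and contact force between outer_lid and the fingers above 1 N), for 0.2 s.
At the end, for the whole second after the job is handed in: Inner lid home in the mouth (2 mm in height, 5 mm off axis), tub and bowl upright; outer lid held by the fingers alone, level (0.2 rad), still, its lower edge 5 mm or more above the bowl's rim, its centre within 60 mm of the bowl's axis, touching neither bowl, tub nor inner lid (z of inner_lid in the frame of canister between 0.1085 and 0.1125 m and horizontal distance between inner_lid and canister below 0.005 m and angle between the z axis of inner_lid and the z axis of canister, either way round below 0.05 rad and angle between canister's own z axis and vertical below 0.05 rad and angle between bowl's own z axis and vertical below 0.1 rad and horizontal distance between outer_lid and bowl below 0.06 m and z of outer_lid in the frame of bowl above 0.08 m and angle between outer_lid's own z axis and vertical below 0.2 rad and linear speed of outer_lid below 0.03 m/s and contact force between outer_lid and the fingers above 1 N and contact force between outer_lid and bowl below 0.1 N and contact force between outer_lid and canister below 0.1 N and contact force between outer_lid and inner_lid below 0.1 N); the arm keeps its last pose, push and grip.
It fails at once if the two lids come apart while the inner lid is not home in the tub ((z of outer_lid in the frame of inner_lid above 0.006 m or horizontal distance between outer_lid and inner_lid above 0.02 m) and (z of inner_lid in the frame of canister above 0.1135 m or horizontal distance between inner_lid and canister above 0.006 m)).
It fails at once if the tub is tipped or shoved more than 40 mm (angle between canister's own z axis and vertical above 0.35 rad or distance of canister from where it was at the start of the episode above 0.04 m).
It fails at once if the bowl is shoved more than 40 mm (distance of bowl from where it was at the start of the episode above 0.04 m).
It fails at once if scoop, brush or spray bottle is moved more than 30 mm (distance of any of scoop, brush, spray_bottle from where it was at the start of the episode above 0.03 m).
It also fails if it takes over 61 s, if anything falls off the work surface, if the arm or the gripper's body presses on something with over 40 N, if the wrist force passes 120 N, or if a joint passes its speed limit or range.

ROBOT

A 6-joint arm with a two-finger parallel gripper is mounted at the origin on the work surface. World frame = base frame: x ahead of the robot, y to its left, z up, the work surface at z = 0. Lengths are in m, angles in rad, forces in N, time in s.
With the tool pointing down it reaches from about 0.425 to 0.925 m from the base axis. Payload 12.5 kg.
Tool frame: the origin (TCP) lies at the very end of the fingers, on their centre line; the grasp point (between the pads) lies 19 mm behind it; z points along the fingers, y is the line along which they close (so a half turn about z gives the same grasp; the last joint's range is limited). The gripper opens to 85 mm and grips with 20 to 120 N. Pads are 22 mm wide; open, the fingers measure 114 mm over their backs; the gripper's body (76 mm by 85 mm) begins 54 mm behind the grasp point. The pads swing forward as they close: fully open they stand 13 mm farther back than shut.
Start: joints at [-1.342, 0.491, 1.559, -0, 1.092, -0.106], TCP at [0.205, -0.59, 0.231] pointing down, gripper open.
Joint ranges: [-3.1, 3.1], [-0.84, 2.19], [0.05, 2.79], [-1.13, 4.28], [0.06, 2.93], [-2.69, 2.69]. Speed limits (rad/s): [2.22, 2.22, 2.79, 3.14, 3.14, 3.14].

INTERFACE

Orientations are given as a 3x3 rotation matrix whose columns are the frame's x, y, z axes.
In Python, from station import manip, viewer gives the robot as it stands. Calls block until the motion is done:
- manip.movep(position, orientation): joint-space move of the TCP to a pose.
- manip.line_to(position, speed=0.15, frame=None): straight line of the TCP; frame=None keeps the orientation; speed is the mean speed in m/s.
- manip.movej(angles): joint-space move.
- manip.open_gripper() and manip.gripper_close(): open the fingers fully, or close them until they stop; the grip force is fixed at half the most.
- manip.wait(seconds).
- manip.inverse_kinematics(position, orientation): joint angles nearest the present ones, or None.
- manip.get_obs(): the state.
- viewer.grab_frame(name): name is "side" or "top"; returns a dict with "color" (420x560x3 uint8, blue, green, red), "depth" (420x560 float32, m along the optical axis (not along the pixel's ray), 0 where there is no reading), "fov_y" (degrees; the focal length in pixels is half the picture's height over the tangent of half this angle, whatever the lens; pixels are square), "cx", "cy" (the principal point, pixels), "k1" (the pictures are not rectified: a ray, as slopes to the right and down, at radius r is drawn at 1 + k1 r^2 times it, then the intrinsics apply), "R" (3x3) and "t" (3): a world point X has camera coordinates R X + t. Camera axes: x right, y down, z forward; pixel columns grow to the right and rows downward; lengths in m; the calibration is good to about 2 mm. A picture is of the moment at which its call begins.
A pose or a line that the arm cannot do raises manip.PlanningError and nothing moves.
- manip.hand_in(): hands the job in; it is judged then, once.
The state is a dict: "time": time; "joint_positions": joint angles; "joint_velocities": joint speeds; "tau": joint torques, N m; "tool_pos": TCP position; "ee_rot": TCP orientation; "contact_force": force on the tool from outside, world axes, zero at the start; "wrist_torque": the same for the moment, N m; "width": finger opening in m; "finger_force": force on a finger pad.
Only numpy, scipy, OpenCV 4.12 (cv2) and the standard library are available. Lean on these libraries where they do the work, as an engineer would, in place of code of your own. Each camera call takes 0.05 s, during which the arm holds its last target. There are 200 camera calls.

## Working session

There is one attempt and no reset: what is moved stays moved. The work goes in short steps, each a Python script; the robot and the scene stay as the last script left them, time stands still between calls to the robot, and variables do not carry over. Pictures are saved under pics/ and viewed, at most 10 in all, crops included, and the job is handed in when it is done.

```bash
mkdir -p pics; ls; cat > h.py <<'E'
import numpy as np, cv2
from station import manip, viewer
def K(f):
    h,w=f["color"].shape[:2]; F=h/2/np.tan(np.radians(f["fov_y"])/2)
    return F,f["cx"],f["cy"],f["k1"]
def slopes(f,uv):
    F,cx,cy,k=K(f); d=(np.atleast_2d(uv).astype(float)-[cx,cy])/F
    s=d.copy()
    for _ in range(20): s=d/(1+k*(s**2).sum(1,keepdims=True))
    return s
def cloud(f):
    """world point for every pixel (HxWx3), nan without depth"""
    h,w=f["depth"].shape; v,u=np.mgrid[:h,:w]
    s=slopes(f,np.c_[u.ravel(),v.ravel()]); z=f["depth"].ravel().astype(float); z[z==0]=np.nan
    P=np.c_[s*z[:,None],z]
    return ((P-f["t"])@np.asarray(f["R"])).reshape(h,w,3)
def onplane(f,uv,z):
    s=slopes(f,uv); d=np.c_[s,np.ones(len(s))]@np.asarray(f["R"]); C=-np.asarray(f["R"]).T@f["t"]
    return C+d*((z-C[2])/d[:,2])[:,None]
E
python3 - <<'E'
from h import *
import pickle
for n in("top","side"):
    f=viewer.grab_frame(n); pickle.dump(dict(f),open(n+"0.pkl","wb")); cv2.imwrite(f"pics/{n}0.png",f["color"])
    print(n,K(f),-np.asarray(f["R"]).T@f["t"])
o=manip.get_obs(); print(o["tool_pos"],o["ee_rot"],o["width"],o["time"])
E
```

```text
pics
top (np.float64(534.1346050693945), 276.2877653600331, 207.6272268098547, -0.20107291568989463) [ 0.47851615 -0.03090758  1.6863237 ]
side (np.float64(483.05713047214255), 275.3890326330784, 214.69429318045812, -0.12185765285057304) [0.17364052 0.74835672 1.03806564]
[ 0.20533184 -0.59009118  0.23076782] [[ 9.44489927e-01  3.28540305e-01 -2.15422323e-04]
 [ 3.28540351e-01 -9.44489399e-01  1.00639252e-03]
 [ 1.27176404e-04 -1.02130252e-03 -9.99999470e-01]] 0.08584317869356956 0.1
```

View pics/top0.png

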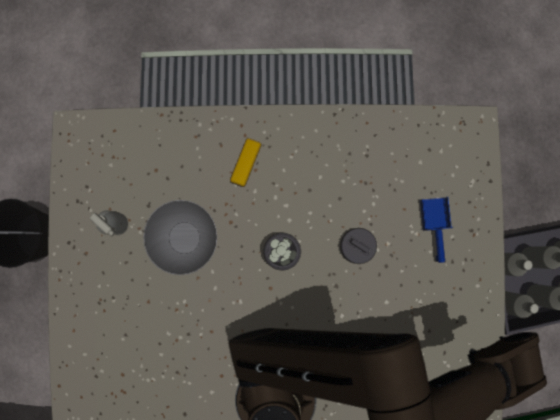

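View pics/side0.png

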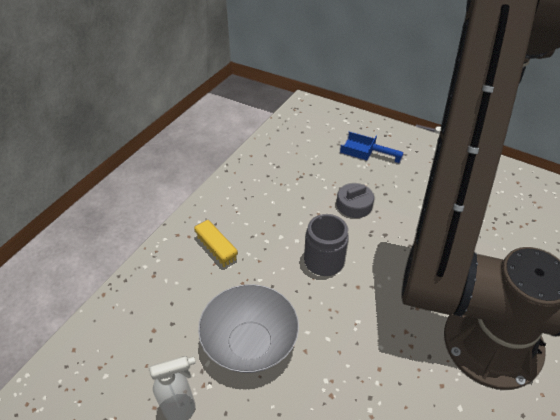

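The top view shows the bowl at about (181,237), the tub at (281,251), the lid pair at (359,246) with a slanted bar, the brush at (246,162), the scoop at (436,225) and the spray bottle at (110,222). The side view agrees: lid at (355,200), tub at (327,243), bowl at (249,328). Next I'll measure positions from depth.

```bash
python3 - <<'E'
from h import *
import pickle
roi={"top":dict(lid=(335,222,385,270),tub=(255,225,308,278),bowl=(138,195,225,280)),
 "side":dict(lid=(330,175,380,222),tub=(298,205,355,280),bowl=(190,280,305,385))}
def circ(P):
    A=np.c_[2*P[:,:2],np.ones(len(P))]; s=np.linalg.lstsq(A,(P[:,:2]**2).sum(1),rcond=None)[0]
    return s[:2],np.sqrt(s[2]+s[:2]@s[:2])
H=dict(lid=.041,tub=.132,bowl=.075)
for n in roi:
    f=pickle.load(open(n+"0.pkl","rb")); C=cloud(f)
    for k,(a,b,c,d) in roi[n].items():
        Q=C[b:d,a:c]; m=np.isfinite(Q[...,2]); z=Q[...,2]
        print(n,k,"slab z",np.nanpercentile(z,10).round(4),"max",np.nanpercentile(z,99.5).round(4))
        lo,hi=dict(lid=(.034,.047),tub=(.12,.14),bowl=(.066,.082))[k]
        s=m&(z>lo)&(z<hi); P=Q[s]
        hull=cv2.convexHull(P[:,:2].astype(np.float32))
        (cc,r)=cv2.minEnclosingCircle(P[:,:2].astype(np.float32))
        h=hull[:,0]; c2,r2=circ(h); print("   band n",s.sum(),"z med",np.median(P[:,2]).round(4),"MEC",np.round(cc,4),round(2*r,4),"fit",c2.round(4),round(2*r2,4))
        if k=="lid":
            g=m&(z>.058)&(z<.08); G=Q[g]; rc=cv2.minAreaRect(G[:,:2].astype(np.float32)*1000)
            print("   bar n",g.sum(),"z",np.median(G[:,2]).round(4),rc, "mean",G.mean(0).round(4)); 
            ev,V=np.linalg.eigh(np.cov(G[:,:2].T)); print("   axis deg",np.degrees(np.arctan2(V[1,1],V[0,1])).round(1))
        if n=="top":
            # ray-based check: object contour by color/height mask
            pts=onplane(f,cv2.convexHull(np.argwhere(s)[:,::-1].astype(np.int32))[:,0]+[a,b],H[k]); c3,r3=circ(pts); print("   rays",c3.round(4),(2*r3).round(4))
    if n=="top":
        big=cv2.resize(f["color"][220:275,330:390],None,fx=8,fy=8,interpolation=cv2.INTER_CUBIC); cv2.imwrite("pics/lidcrop.png",big)
E
```

```text
top lid slab z -0.0037 max 0.0728
   band n 817 z med 0.0408 MEC [ 0.4896 -0.2633] 0.1131 fit [ 0.4893 -0.2638] 0.1109
   bar n 108 z 0.0682 ((489.5316467285156, -262.7032165527344), (61.7203369140625, 16.409561157226562), 56.426841735839844) mean [ 0.4893 -0.2625  0.0682]
   axis deg 57.3
   rays [ 0.4892 -0.2632] 0.111
top tub slab z -0.0043 max 0.1365
   band n 324 z med 0.1308 MEC [ 0.4746 -0.0266] 0.1034 fit [ 0.4747 -0.0267] 0.1019
   rays [ 0.4747 -0.0266] 0.1024
top bowl slab z -0.0038 max 0.0778
   band n 469 z med 0.0721 MEC [0.5181 0.2854] 0.2312 fit [0.5188 0.2843] 0.2275
   rays [0.5187 0.284 ] 0.2276
side lid slab z 0.0001 max 0.1347
   band n 622 z med 0.0426 MEC [ 0.4893 -0.2609] 0.1178 fit [ 0.4905 -0.2589] 0.1107
   bar n 121 z 0.0687 ((491.1833801269531, -259.1795959472656), (58.28059768676758, 20.90192413330078), 49.798622131347656) mean [ 0.4899 -0.256   0.0677]
   axis deg 54.2
side tub slab z 0.0004 max 0.1361
   band n 525 z med 0.1317 MEC [ 0.4763 -0.0229] 0.1075 fit [ 0.4749 -0.0227] 0.1036
side bowl slab z 0.0001 max 0.0794
   band n 907 z med 0.0737 MEC [0.5207 0.2877] 0.2326 fit [0.5198 0.2872] 0.2288
```

View pics/lidcrop.png

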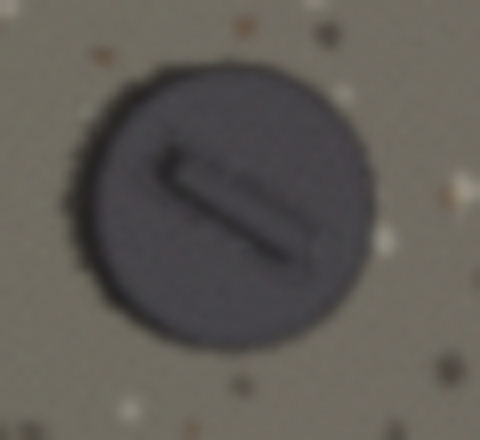

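Both views agree on sizes (lid 111 mm, bar 62x16 mm at z 68 mm, tub neck 103 mm, bowl about 229 mm). The lid-to-tub offset matches to 1 mm, and I'll average the absolute positions. Now the grasp.

```bash
cat >> h.py <<'E'
LID=np.array([.4896,-.2608]); TUB=np.array([.4748,-.0246]); BOWL=np.array([.519,.286])
def Rz(a): c,s=np.cos(a),np.sin(a); return np.array([[c,s,0],[s,-c,0],[0,0,-1.]])
def show(t=""):
    o=manip.get_obs(); print(t,"t",round(o["time"],2),"p",np.round(o["tool_pos"],4),"F",np.round(o["contact_force"],2),"M",np.round(o["wrist_torque"],2),"w",round(o["width"],4),"ff",np.round(o["finger_force"],1))
    return o
E
python3 - <<'E'
from h import *
best=None
for a in np.radians([57,57-180]):
    q=[manip.inverse_kinematics(np.r_[p,z],Rz(a)) for p,z in((LID,.2),(LID,.045),(TUB,.3),(TUB,.155),(BOWL,.2))]
    print(np.degrees(a),[None if x is None else np.round(x,2) for x in q])
    if all(x is not None for x in q) and (best is None or max(abs(x[5]) for x in q)<best[0]): best=(max(abs(x[5]) for x in q),a)
a=best[1]; print(best)
open("yaw","w").write(str(a))
manip.movep(np.r_[LID,.16],Rz(a)); show("above")
manip.line_to(np.r_[LID,.0455],speed=.06); show("down")
manip.gripper_close(); show("closed")
f=viewer.grab_frame("side"); cv2.imwrite("pics/grasp.png",cv2.resize(f["color"][100:260,260:470],None,fx=3,fy=3))
E
```

```text
57.00000000000001 [array([-0.61,  0.43,  1.77, -0.  ,  0.95, -0.03]), array([-0.61,  0.65,  1.89, -0.  ,  0.6 , -0.03]), array([-0.19,  0.2 ,  1.81, -0.  ,  1.12,  0.39]), array([-0.19,  0.39,  2.  , -0.  ,  0.75,  0.39]), array([ 0.39,  0.48,  1.68, -0.  ,  0.99,  0.97])]
-123.00000000000001 [None, None, None, None, array([ 0.39,  0.48,  1.68, -0.  ,  0.99, -2.17])]
(np.float64(0.968176935042016), np.float64(0.9948376736367679))
above t 1.72 p [ 0.4894 -0.2617  0.1601] F [-0.3   0.05  0.1 ] M [-0.03 -0.02 -0.02] w 0.0857 ff 0.0
down t 3.77 p [ 0.4897 -0.2609  0.0457] F [-0.62  0.38  0.29] M [-0.02  0.02 -0.02] w 0.0853 ff 0.0
closed t 4.42 p [ 0.4898 -0.2609  0.0457] F [-0.17 -0.46  4.1 ] M [ 0.01 -0.01 -0.03] w 0.0152 ff 59.1
```

View pics/grasp.png

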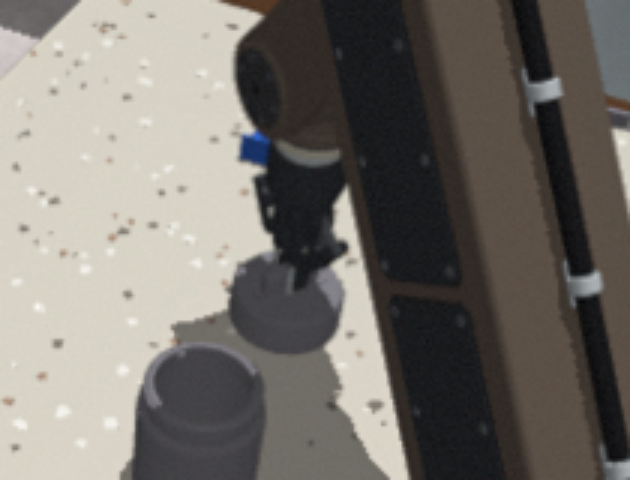

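The picture shows the bar between the fingers: width 15 mm, 59 N grip. I'll lift it, carry it over the tub and check the alignment.

```bash
python3 - <<'E'
from h import *
a=float(open("yaw").read())
manip.line_to(np.r_[LID,.075],speed=.04); show("lift")
manip.line_to(np.r_[LID,.235],speed=.12)
manip.line_to(np.r_[TUB,.235],speed=.12); manip.wait(.3); o=show("over tub")
import pickle
for n in("side","top"):
    f=viewer.grab_frame(n); pickle.dump(dict(f),open(n+"1.pkl","wb")); cv2.imwrite(f"pics/hover_{n}.png",f["color"])
a=cv2.imread("pics/hover_side.png")[120:300,250:400]; b=cv2.imread("pics/hover_top.png")[180:330,200:350]
cv2.imwrite("pics/hover.png",np.hstack([cv2.resize(a,(400,480)),cv2.resize(b,(400,480))]))
E
```

```text
lift t 5.36 p [ 0.4895 -0.2607  0.0748] F [ 0.09 -0.16 -4.09] M [ 0.01 -0.01  0.02] w 0.015 ff 58.5
over tub t 9.27 p [ 0.4748 -0.0247  0.235 ] F [ 0.08  0.46 -3.44] M [ 0.01  0.01 -0.01] w 0.0147 ff 58.6
```

View pics/hover.png

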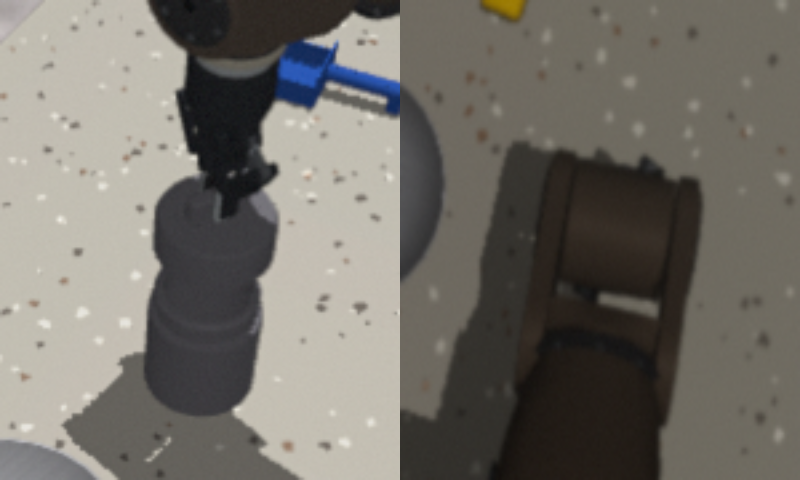

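The side view shows the lid level and directly above the tub; the arm blocks the top view. I'll compare the axes of the two walls (both radius 56 mm) in the side cloud.

```bash
python3 - <<'E'
from h import *
import pickle
from scipy.optimize import least_squares
f=pickle.load(open("side1.pkl","rb")); C=cloud(f); Q=C.reshape(-1,3); Q=Q[np.isfinite(Q[:,2])]
Q=Q[np.linalg.norm(Q[:,:2]-TUB,axis=1)<.09]
for n,lo,hi in(("lid",.196,.222),("tub",.03,.095)):
    P=Q[(Q[:,2]>lo)&(Q[:,2]<hi)]
    P=P[abs(np.linalg.norm(P[:,:2]-TUB,axis=1)-.056)<.012]
    r=least_squares(lambda c:np.linalg.norm(P[:,:2]-c,axis=1)-.056,TUB,loss="soft_l1",f_scale=.001)
    print(n,len(P),r.x.round(4),"rms",np.sqrt(np.mean(r.fun**2)).round(4))
T=Q[(Q[:,2]>.22)&(Q[:,2]<.24)]; print("lid top z",np.median(T[:,2]).round(4),"expected",.235-.0457+.041)
A=np.c_[T[:,:2]-TUB,np.ones(len(T))]
E
```

```text
lid 349 [ 0.4749 -0.0252] rms 0.0013
tub 977 [ 0.4752 -0.0227] rms 0.0019
lid top z 0.2317 expected 0.2303
```

The tub sits about 2 mm further in +y than the lid, so I'll correct for that and then press down in small steps, watching the force.

```bash
cat >> h.py <<'E'
TUB2=np.array([.4750,-.0228])
E
python3 - <<'E'
from h import *
manip.line_to(np.r_[TUB2,.235],speed=.05)
manip.line_to(np.r_[TUB2,.182],speed=.06); manip.wait(.2); o=show("near"); 
b=o["contact_force"][2]
for z in np.arange(.178,.1500,-.002):
    manip.line_to(np.r_[TUB2,z],speed=.02); o=show(f"{z:.4f}")
    F=o["contact_force"]
    if F[2]-b>22 or np.hypot(*F[:2])>12: break
f=viewer.grab_frame("side"); cv2.imwrite("pics/press.png",cv2.resize(f["color"][120:300,250:400],(500,600)))
E
```

```text
near t 10.85 p [ 0.4751 -0.0228  0.1823] F [ 0.14  0.12 -3.74] M [ 0.02  0.05 -0.03] w 0.0147 ff 58.6
0.1780 t 11.2 p [ 0.4749 -0.0228  0.1779] F [-0.26  0.25 -3.25] M [ 0.02 -0.03  0.02] w 0.0147 ff 58.6
0.1760 t 11.45 p [ 0.4749 -0.0228  0.1759] F [-0.21  0.32 -3.22] M [-0.03 -0.03 -0.03] w 0.0147 ff 58.6
0.1740 t 11.7 p [ 0.475  -0.0228  0.1739] F [ 0.35 -0.4  -3.24] M [0.01 0.04 0.01] w 0.0151 ff 58.6
0.1720 t 11.95 p [ 0.475  -0.0228  0.1719] F [ 0.25  0.08 -2.77] M [-0.   -0.01  0.03] w 0.0148 ff 58.6
0.1700 t 12.2 p [ 0.4749 -0.0228  0.1699] F [ 0.26 -0.08 -2.98] M [0.02 0.03 0.08] w 0.0151 ff 58.6
0.1680 t 12.45 p [ 0.475  -0.0228  0.1679] F [-0.54 -0.59 -2.76] M [-0.01 -0.06 -0.  ] w 0.0151 ff 58.6
0.1660 t 12.7 p [ 0.475  -0.0228  0.166 ] F [-0.18 -0.02 -2.22] M [-0.03  0.07 -0.01] w 0.0146 ff 58.9
0.1640 t 12.95 p [ 0.4749 -0.0228  0.1638] F [ 0.26 -0.43 -3.81] M [ 0.04 -0.01  0.02] w 0.015 ff 58.8
0.1620 t 13.2 p [ 0.4749 -0.0228  0.1618] F [ 1.2  -0.6  -4.12] M [-0.1  -0.18  0.  ] w 0.0148 ff 58.7
0.1600 t 13.45 p [ 0.4748 -0.0227  0.1598] F [ 0.38  0.4  -3.6 ] M [0.01 0.02 0.04] w 0.0148 ff 58.6
0.1580 t 13.7 p [ 0.4749 -0.0228  0.1578] F [-0.09 -0.36 -3.73] M [-0.07 -0.06 -0.04] w 0.0147 ff 58.7
0.1560 t 13.95 p [ 0.475  -0.0228  0.156 ] F [-0.25  0.24 -2.33] M [ 0.01  0.03 -0.01] w 0.0151 ff 58.9
0.1540 t 14.2 p [ 0.4752 -0.0228  0.1556] F [-7.5   0.19 21.35] M [0.18 1.25 0.02] w 0.0149 ff 62.2
```

View pics/press.png

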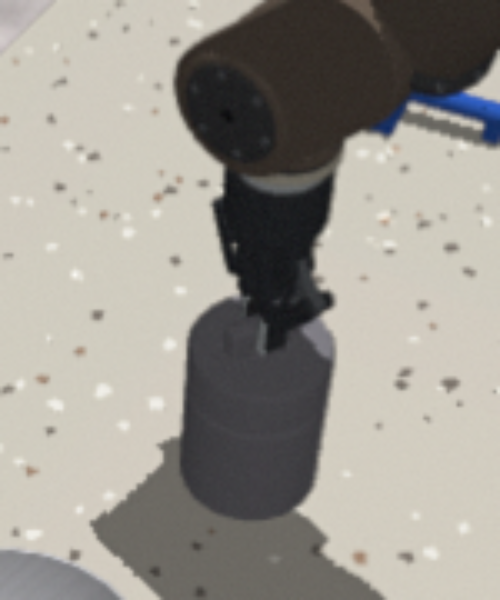

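The outer lid sits flush around the neck, and the stop came at TCP z 0.1556 against 0.1557 expected with a push of over 20 N, so the inner lid is home. I'll hold, ease off and lift straight up.

```bash
python3 - <<'E'
from h import *
manip.wait(.5); show("held")
manip.line_to(np.r_[TUB2,.1555],speed=.02); manip.wait(.4); show("eased")
for z in (.157,.159,.161,.165,.175,.19,.21):
    manip.line_to(np.r_[TUB2,z],speed=.03); show(f"{z}")
manip.wait(.3)
manip.line_to(np.r_[TUB2,.25],speed=.1); manip.wait(.3); show("up")
f=viewer.grab_frame("side"); cv2.imwrite("pics/lifted.png",cv2.resize(f["color"][120:300,250:400],(500,600)))
C=cloud(f).reshape(-1,3); C=C[np.isfinite(C[:,2])&(np.linalg.norm(C[:,:2]-TUB2,axis=1)<.055)]
T=C[(C[:,2]>.127)&(C[:,2]<.142)]; print(np.percentile(T[:,2],[10,50,90]).round(4),len(T))
E
```

```text
held t 14.75 p [ 0.4752 -0.0228  0.1556] F [-6.77  0.44 21.08] M [ 0.25  1.25 -0.02] w 0.015 ff 62.2
eased t 15.4 p [ 0.4752 -0.0228  0.1557] F [-2.33  0.94  5.44] M [ 0.05  0.3  -0.05] w 0.0149 ff 60.0
0.157 t 15.65 p [ 0.4749 -0.0228  0.1568] F [ 0.24 -0.25 -2.82] M [-0.01 -0.02 -0.03] w 0.0147 ff 58.8
0.159 t 15.9 p [ 0.4749 -0.0228  0.1589] F [-0.11  0.29 -3.46] M [0.02 0.04 0.01] w 0.0147 ff 58.6
0.161 t 16.15 p [ 0.4751 -0.0228  0.1612] F [-0.62 -0.03 -1.7 ] M [ 0.01  0.04 -0.04] w 0.015 ff 58.7
0.165 t 16.43 p [ 0.4752 -0.0228  0.1654] F [-1.5  -0.58 -1.07] M [ 0.01 -0.01 -0.01] w 0.0151 ff 58.8
0.175 t 16.92 p [ 0.475  -0.0228  0.1751] F [ 0.87 -0.15 -2.59] M [0.03 0.06 0.08] w 0.0151 ff 58.8
0.19 t 17.57 p [ 0.475  -0.0228  0.19  ] F [-0.75  0.61 -2.23] M [-0.05  0.03 -0.02] w 0.0149 ff 58.8
0.21 t 18.38 p [ 0.4749 -0.0228  0.2099] F [ 0.45  0.14 -2.97] M [-0.01 -0.    0.06] w 0.0148 ff 58.8
up t 19.53 p [ 0.4749 -0.0228  0.2496] F [ 0.23  0.46 -2.88] M [ 0.07  0.04 -0.  ] w 0.0149 ff 58.8
[0.132  0.1365 0.1388] 739
```

View pics/lifted.png

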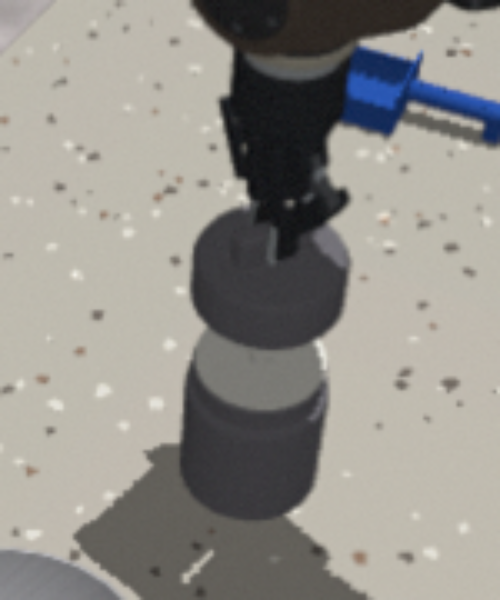

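The picture shows the white inner lid seated on the tub (flange at about 136 mm against 135 expected) and the outer lid in the gripper. Now I'll take it to the bowl.

```bash
python3 - <<'E'
from h import *
manip.line_to(np.r_[BOWL,.25],speed=.15)
manip.line_to(np.r_[BOWL,.175],speed=.08); manip.wait(1); show("bowl")
f=viewer.grab_frame("side"); cv2.imwrite("pics/bowl.png",f["color"])
C=cloud(f); Q=C.reshape(-1,3); Q=Q[np.isfinite(Q[:,2])]
T=Q[(Q[:,2]>.13)&(Q[:,2]<.142)&(np.linalg.norm(Q[:,:2]-TUB2,axis=1)<.05)]
A=np.c_[T[:,:2]-TUB2,np.ones(len(T))]; print("flange plane",np.linalg.lstsq(A,T[:,2],rcond=None)[0].round(4),T.mean(0).round(4),len(T))
E
```

```text
bowl t 23.9 p [0.519 0.286 0.175] F [ 0.17  0.25 -2.93] M [-0.04 -0.01  0.03] w 0.0148 ff 58.8
flange plane [ 0.0054 -0.0109  0.1368] [ 0.4697 -0.0182  0.1368] 795
```

View pics/bowl.png

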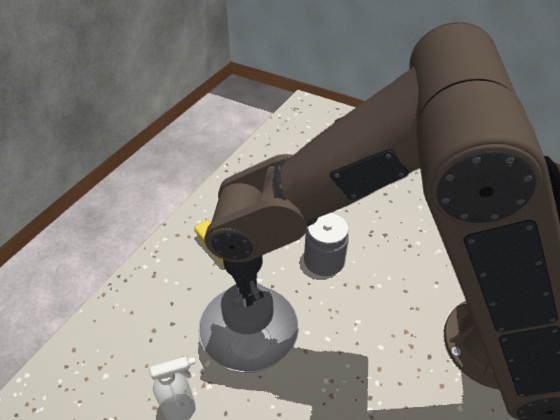

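The lid (247,308) is level above the bowl (249,328), its lower edge at about 0.129 m against the 0.075 m rim. The white inner lid at (327,228) is flat on the tub to about 0.012 rad.

```bash
python3 -c "
from h import *
print(manip.hand_in())"
```

```text
the job is handed in; nothing more can be done
None
```

I handed the job in at about 24 s of the 61 s allowed: by the camera and force readings the inner lid is home on the tub, and the outer lid is held level and still about 54 mm above the bowl's rim; hand-in returned no verdict.

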